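# Stow the bait tin in the rack corner and drop the gate bar

### The arm

A 6-joint arm with a two-finger parallel gripper is mounted at the origin on the work surface. World frame = base frame: x ahead of the robot, y to its left, z up, the work surface at z = 0. Lengths are in m, angles in degrees, forces in N, time in s.
With the tool pointing down it reaches from about 0.4 to 0.825 m from the base axis. Payload 7 kg.
Tool frame: the origin (TCP) lies on the centre line of the jaws, within the pads' length; the fingertips stand 22 mm ahead of it and the grasp point (between the pads) lies 3 mm ahead of it (ctrl.finger_overhang is the distance from the TCP to the fingertips, in m); z points along the fingers, y is the line along which they close (so a half turn about z gives the same grasp; the last joint's range is limited). The gripper opens to 88 mm and grips with 3 to 60 N. Pads are 19 mm wide; open, the fingers measure 130 mm over their backs; the gripper's body (78 mm by 193 mm) begins 47 mm behind the grasp point.
Start: joints at [-53.738, 20.546, 0.682, 0, -70.136, -16.507], TCP at [0.228, -0.635, 0.249] pointing down, gripper open.
Joint ranges: [-176.03, 176.03], [-82.01, 121.73], [-58.28, 71.71], [-173.87, 95.51], [-174.79, -0.11], [-173.66, 173.66]. Speed limits (degrees/s): [136.94, 136.94, 172.46, 180, 180, 180].

### API

Orientations are given as [roll, pitch, yaw] about the fixed x, y, z axes, in that order (R = Rz(yaw) Ry(pitch) Rx(roll)).
In Python, from plant import ctrl gives the robot as it stands. The module is installed in compiled form; this text tells all that it offers.
- The arm moves only by the shell command python3 -m creep 'ROWS'. ROWS is JSON, a list of rows, each an object with "grip": the closure, from 0 (fully open) to 1 (shut); "delta_pos": the shift along the tool's x, y, z scaled (see below), a list of three; "rotation": the turn, a rotation vector about the tool's x, y, z scaled (see below), a list of three. A call has 1 to 5 rows; each row is the pose to reach, as a shift and turn from the pose commanded when the call began, along the tool's axes at that moment; what a row does not reach only later rows make up. The controller multiplies each number of a shift by 10 cm and each number of a turn by pi/2 rad. A row lasts 1/10 s, in which the tool goes at most 50 mm and 8.59 degrees, less where a joint would pass 70% of its speed; a pose out of reach is approached as far as the arm can. A call with a number of a shift or a turn outside -1 to 1 is refused whole. A call with a gripper value outside its range is refused whole. The fingers move at their own pace and stop on an object; the grip force is fixed at half the most. Time passes only in rows, so rows that repeat a pose let the fingers close. It gives the time, the measured TCP pose, the force, the opening and the grip force at its end, in the units of the state.
- ctrl.get_obs(): the state, without advancing time (a new reading comes with each control period).
- ctrl.snapshot(name): name is "scene" or "top"; returns a dict with "color" (384x512x3 uint8, red, green, blue), "intrinsics" (3x3 intrinsics, pixels), "R" (3x3) and "t" (3): a world point X has camera coordinates R X + t. Camera axes: x right, y down, z forward; pixel columns grow to the right and rows downward; lengths in m; the calibration is good to about 2 mm. A picture is of the moment at which its call begins. There is no depth.
- ctrl.close_job(): hands the job in; it is judged then, once.
The state is a dict: "clock": time; "joint_pos": joint angles; "qvel": joint speeds; "tau": joint torques, N m; "tool_pos": TCP position; "orientation": TCP orientation; "force": force on the tool from outside, world axes, zero at the start; "moment": the same for the moment, N m; "opening": finger opening in m; "gripper_force": force on a finger pad.
Only numpy, scipy, OpenCV 4.12 (cv2) and the standard library are available. Lean on these libraries where they do the work, as an engineer would, in place of code of your own. Each camera call takes 0.05 s, during which the arm holds its last target. There are 200 camera calls.

### The job

Stow the bait tin: slide it flat along the shelf into the corner where the back rail meets the cheek of the rod rack, until it sits square and flush against both. Shut it in by swinging the raised oak gate bar right down over its peg, and leave the rest of the gear on the shelf where it stands.

Things in the scene. Friction and masses are not known exactly. Their poses are not given: they have to be found in the camera images.
- bait_tin: Closed aluminium tin with a dented lid, upright on the shelf: 90 mm (its x) by 120 mm (its y) by 55 mm high, straight sides, 0.3 to 0.65 kg. Too wide to grasp; 2 to 9 N pushes it along. Origin at the centre of its underside, z up. It starts on the robot's side of the rack's bay, its axes turned up to 0.4 rad from the rack's.
- rack: Pine rod-butt rack screwed to the shelf, turned up to 0.2 rad. Origin on the shelf at the inside corner of rail and cheek; x points away from the robot (through the rail), y to the robot's left along the rail, z up. The tin's bay is at x < 0, y > 0: open in front and at its left, floored by the shelf. The tin at home has its origin at x -45, y 60 mm, axes parallel to the rack's.
- rail (a point): Middle of the top front edge of the back rail (rack x 0, y 85, z 45 mm). The rail's face is the rack's plane x = 0 from y = -90 to +260 mm; it is 45 mm high and 22 mm thick towards +x.
- cheek (a point): Top front corner of the cheek (rack x -99, y 0, z 70 mm). The cheek's face is the rack's plane y = 0 from x = -99 mm to the rail; 70 mm high, 20 mm thick towards -y. Beyond it (y -20 to -62 mm) stand two rod butts up to 235 mm high, then the bar's post to y = -90 mm, 70 mm high.
- gate_bar (a joint): Angle of the oak gate bar, rad: 0 = level across the front of the bay, down on the peg's shoulder (its stop); starts raised nearly upright, 1.35 to 1.62 (stop 1.75). It swings in the rack's y-z plane, the free end coming down towards rack +y. The pivot is stiff (0.35 N m): the bar stays where it is left and must be pushed or led all the way down.
- gate_pivot (a point): The bar's pivot on its mid-line: rack x -113, y -76, z 50 mm; the bolt lies along the rack's x. The bar is 26 mm thick (rack x -126 to -100 mm) and 30 mm wide in the plane of the swing; level, it spans z 35 to 65 mm. It cannot come down while the tin stands more than 10 mm out from the rail.
- gate_end (a point): Centre of the gate bar's forked free end, 302 mm from the pivot along the bar.
- peg (a point): Shoulder of the upright turned oak peg on which the lowered bar rests, 35 mm above the shelf; the shoulder is 22 mm in diameter (foot 28 mm), a 9 mm pin rises from it to 72 mm above the shelf and stands in the bar's forked end when the bar is down. Fixed to the shelf at rack x = -113, y = 205 mm.
- weight_large: Bystander: lead cannonball trolling weight with a flat base and brass eye, 74 mm in diameter, 88 mm high with the eye, 2.1 kg, standing near the rail's left end. Origin at the centre of its base.
- weight_small: Bystander: the smaller lead cannonball weight, 61 mm in diameter, 75 mm high with the eye, 1.2 kg. Origin at the centre of its base.
- marlinspike: Bystander: horn-handled steel marlinspike lying flat, 210 mm long, 25 mm high. Origin on the shelf under the front end of the handle, x towards the point.
- plug: Bystander: red wooden diving plug with an aluminium lip and a treble hook, lying, about 185 mm long overall, 33 mm high. Origin under its middle, x towards the lip.
- winder: Bystander: empty flat pine line winder, 190 x 98 x 14 mm. Origin under its middle, x along its long side.
- tackle_block: Bystander: oak tackle block with a brass sheave standing on edge, 64 mm long plus a steel shackle at its +x end, 64 mm high, 44 mm wide. Origin under its middle.
- thermos: Bystander: small steel thermos flask with a black cup, standing, 68 mm in diameter, 150 mm high. Origin at the centre of its base.
Mind the look-alikes: they are no part of the job. What is shaped like the bait_tin but pink is not meant.

How it is judged:
By the outcome, as a careful person would: the job done as asked, in the order asked, and still so for the second after the job is handed in, with the robot touching nothing.
It also fails if it takes over 67 s, if anything falls off the work surface, if the arm or the gripper's body presses on something with over 40 N, if the wrist force passes 120 N, or if a joint passes its speed limit or range.

## Working session

There is one attempt and no reset: what is moved stays moved. The work goes in short steps, Python scripts to look and compute and a shell command to move; the robot and the scene stay as the last step left them, time stands still between calls to the robot, and variables do not carry over. Pictures are saved under pics/ and viewed, at most 10 in all, crops included, and the job is handed in when it is done.

```bash
mkdir -p pics; python3 - <<'E'
from plant import ctrl
import cv2,numpy as np
for n in("scene","top"):
    s=ctrl.snapshot(n); cv2.imwrite(f"pics/{n}0.png",s["color"][:,:,::-1]); np.savez(f"{n}0.npz",**s)
    print(n,s["intrinsics"].round(1).tolist(),(-s["R"].T@s["t"]).round(3),s["R"].round(3).tolist())
o=ctrl.get_obs();print(o["clock"],o["tool_pos"],o["orientation"],ctrl.finger_overhang)
E
```

```text
scene [[356.8, 0.0, 257.2], [0.0, 356.8, 196.1], [0.0, 0.0, 1.0]] [ 1.011 -0.3    0.948] [[0.455, 0.89, 0.002], [0.717, -0.365, -0.594], [-0.528, 0.272, -0.804]]
top [[422.5, 0.0, 254.3], [0.0, 422.5, 184.5], [0.0, 0.0, 1.0]] [0.176 0.002 1.591] [[-0.001, -1.0, 0.006], [-0.985, 0.0, -0.172], [0.172, -0.006, -0.985]]
0.1 [ 0.22797432 -0.63489053  0.24769181] [ 1.79911305e+02 -8.25502659e-03 -1.60254064e+02] 0.022
```

View pics/scene0.png

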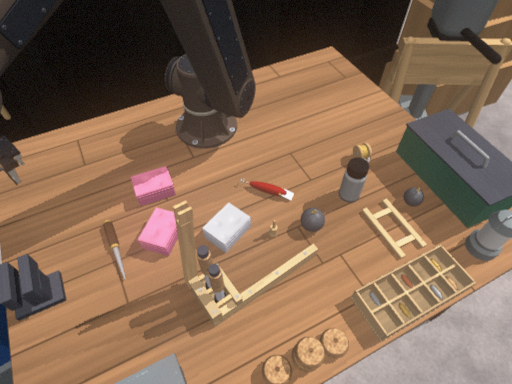

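View pics/top0.png

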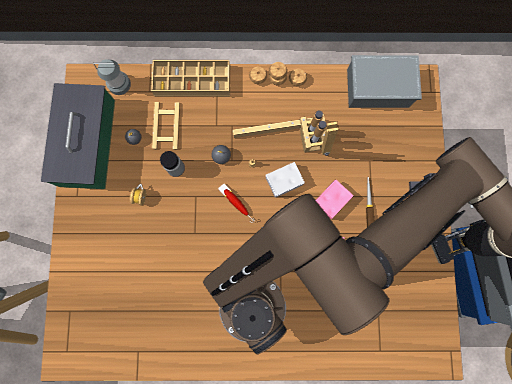

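The bait tin candidates are the silver box at scene (227,227) / top (285,180), the pink box at scene (160,230) / top (334,200), and the pink box at scene (153,185), which the arm hides in the top view. The silver one fits because it is aluminium with a dented lid; the pink ones are the look-alikes. I'll confirm this in one enlarged crop of both views.

```bash
python3 - <<'E'
import cv2,numpy as np
a=cv2.imread("pics/scene0.png")[190:325,165:325]; b=cv2.imread("pics/top0.png")[100:205,225:345]
a=cv2.resize(a,None,fx=2.5,fy=2.5*1,interpolation=3); a=cv2.resize(a,(400,338)); b=cv2.resize(b,(400,350),interpolation=3)
A=cv2.resize(cv2.imread("pics/scene0.png")[195:325,165:325],(738,600),interpolation=3)
cv2.imwrite("pics/cs.png",A)
cv2.imwrite("pics/ct.png",cv2.resize(cv2.imread("pics/top0.png")[105:201,222:350],(800,600),interpolation=3))
E
```

```text
(no output)
```

View pics/cs.png

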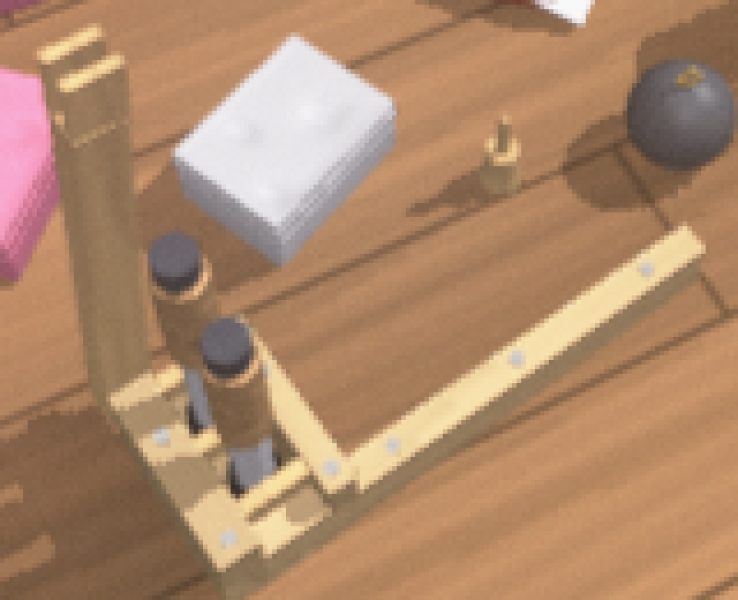

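View pics/ct.png

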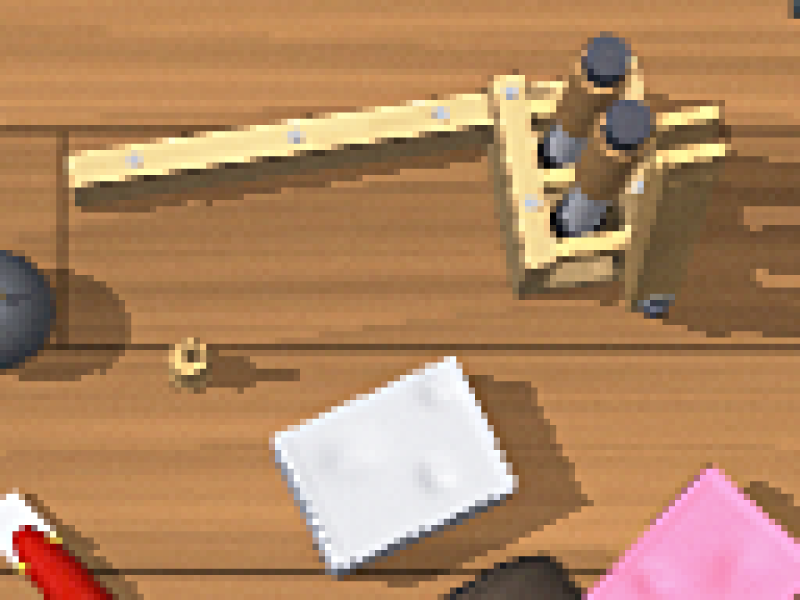

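Both crops confirm it. The silver tin has a dented lid, with top-view corners at crop px (272,438), (453,358), (517,487) and (337,572). The rack is at the upper right with the bar upright at its front, and the peg pin is at top crop (190,350). Next I triangulate.

```bash
cat > h.py <<'E'
import numpy as np,cv2
def load(n): return dict(np.load(n))
def ray(s,p):
    d=s["R"].T@np.linalg.solve(s["intrinsics"],[p[0],p[1],1.]); return -s["R"].T@s["t"],d
def onz(s,p,z): c,d=ray(s,p); return c+d*(z-c[2])/d[2]
def tri(s1,p1,s2,p2):
    c1,d1=ray(s1,p1);c2,d2=ray(s2,p2)
    k=np.linalg.lstsq(np.c_[d1,-d2],c2-c1,rcond=None)[0]; a=c1+d1*k[0];b=c2+d2*k[1]
    return (a+b)/2,np.linalg.norm(a-b)
def proj(s,X): q=s["intrinsics"]@(s["R"]@np.asarray(X)+s["t"]); return q[:2]/q[2]
def corners(s,lo,roi,z=None):
    hsv=cv2.cvtColor(s["color"],cv2.COLOR_RGB2HSV); m=cv2.inRange(hsv,(0,0,lo),(180,45,255))
    k=np.zeros_like(m); x0,y0,x1,y1=roi; k[y0:y1,x0:x1]=255; m&=k
    c=max(cv2.findContours(m,0,2)[0],key=cv2.contourArea); r=cv2.minAreaRect(c); return cv2.boxPoints(r),r,cv2.contourArea(c),c
E
python3 - <<'E'
from h import *
S,T=load("scene0.npz"),load("top0.npz")
cs=lambda x,y:(165+(x+.5)/4.614-.5,195+(y+.5)/4.615-.5); ct=lambda x,y:(222+(x+.5)/6.25-.5,105+(y+.5)/6.25-.5)
P={'tinYmax':((396,103),(272,438)),'tinXmax':((280,230),(453,358)),'tinYmin':((175,155),(517,487)),'tinXmin':((294,37),(337,572)),
'rail0':((347,457),(497,125)),'railL':((690,226),(72,187)),'pegpin':((504,118),(190,349)),'barendfar_tip':((101,30),(725,110))}
for k,(a,b) in P.items():
    X,e=tri(S,cs(*a),T,ct(*b)); print(k,(X*1000).round(1),'gap',round(e*1000,1))
for k,p,z in(('cheekfront',(526,267),.07),('railL',(72,187),.045),('rail0',(497,125),.045),('pegshoulder',(188,356),.035),('pegpin',(190,349),.072),('bar lo',(637,185),.3)): print(k,'T',(onz(T,ct(*p),z)*1000).round(1))
for k,p,z in(('railL',(690,226),.045),('rail0',(347,457),.045),('cheekf',(245,318),.07),('pegsh',(502,155),.035)): print(k,'S',(onz(S,cs(*p),z)*1000).round(1))
bp,r,a,c=corners(T,170,(255,155,312,205)); print('rect',r,a); print((np.array([onz(T,p,.055) for p in bp])*1000).round(1).tolist())
print((onz(T,r[0],.055)*1000).round(1))
E
```

```text
tinYmax [481.3 -48.7  49.6] gap 3.3
tinXmax [ 531.1 -155.6   48.4] gap 0.6
tinYmin [ 452.2 -192.7   49.5] gap 0.5
tinXmin [401.3 -86.2  47.2] gap 2.0
rail0 [ 678.5 -182.9   44.6] gap 5.8
railL [640.   74.3  40. ] gap 2.0
pegpin [532.1   1.3  66.5] gap 0.7
barendfar_tip [ 579.8 -245.8  376.6] gap 19.0
cheekfront T [ 581.5 -198.1   70. ]
railL T [638.   73.2  45. ]
rail0 T [ 677.4 -185.6   45. ]
pegshoulder T [535.3   2.8  35. ]
pegpin T [531.    1.6  72. ]
bar lo T [ 563.  -225.1  300. ]
railL S [642.5  73.2  45. ]
rail0 S [ 679.7 -180.3   45. ]
cheekf S [ 586.3 -200.5   70. ]
pegsh S [539.1  -3.   35. ]
rect ((284.5315856933594, 178.56887817382812), (23.749317169189453, 33.21874237060547), 65.37643432617188) 720.5
[[480.7, -44.7, 55.0], [533.3, -157.6, 55.0], [451.5, -192.8, 55.0], [399.8, -80.7, 55.0]]
[ 466.1 -118.9   55. ]
```

```bash
cat >> h.py <<'E'
psi=np.radians(8.6); xh=np.array([np.cos(psi),np.sin(psi)]); yh=np.array([-xh[1],xh[0]]); O=np.array([.678,-.184])
def w2r(p): d=np.asarray(p)[:2]-O; return np.array([d@xh,d@yh])*1000
def r2w(x,y): return O+(x*xh+y*yh)/1000
def move(x,y,z,yaw=None):
    "rows for rack target x,y mm and tip height z mm"
    from plant import ctrl
    o=ctrl.get_obs(); a=np.radians(o["orientation"][2]); t=np.r_[r2w(x,y),z/1000+.022]; d=(t-o["tool_pos"])*10
    print('delta',np.round([np.cos(a)*d[0]+np.sin(a)*d[1],np.sin(a)*d[0]-np.cos(a)*d[1],-d[2]],3),'turnz',None if yaw is None else round(-((yaw-o["orientation"][2]+180)%360-180)/90,3))
def st():
    from plant import ctrl
    o=ctrl.get_obs(); print('t',round(o["clock"],2),'rack',w2r(o["tool_pos"]).round(1),'tip',round(o["tool_pos"][2]*1000-22,1),'rpy',np.round(o["orientation"],1),'F',np.round([o["force"][:2]@xh,o["force"][:2]@yh,o["force"][2]],1),'J',np.round(o["joint_pos"],0),'open',round(o["opening"],3))
E
python3 - <<'E'
from h import *
T,S=load("top0.npz"),load("scene0.npz")
for n,s,rois in(("T",T,[(300,160,360,225)]),("S",S,[(125,160,177,206),(130,206,182,256)])):
    hsv=cv2.cvtColor(s["color"],cv2.COLOR_RGB2HSV); m=cv2.inRange(hsv,(150,60,120),(175,255,255))
    for x0,y0,x1,y1 in rois:
        k=np.zeros_like(m);k[y0:y1,x0:x1]=255
        c=max(cv2.findContours(m&k,0,2)[0],key=cv2.contourArea); a=cv2.approxPolyDP(c,2.5,True)[:,0]
        print(n,[w2r(onz(s,p,.055)).round().tolist() for p in a])
print('plug hook',w2r(onz(T,(252,219),.01)),'tin',w2r(onz(T,(284.5,178.6),.052)))
move(-283,96,226,-171.4); st()
E
```

```text
T [[-234.0, -92.0], [-296.0, -2.0], [-369.0, -44.0], [-301.0, -139.0]]
S [[-496.0, 46.0], [-523.0, -66.0], [-406.0, -85.0], [-385.0, 17.0]]
S [[-365.0, -55.0], [-295.0, -146.0], [-258.0, -138.0], [-205.0, -97.0], [-239.0, -51.0], [-322.0, -20.0]]
plug hook [-325.76564883  236.92649451] tin [-199.36896835   95.90064253]
delta [-3.168e+00  4.212e+00 -3.000e-03] turnz 0.124
t 0.1 rack [-512.4 -378.5] tip 225.7 rpy [ 179.9   -0.  -160.3] F [ 1.1 -0.3 -1.1] J [-54.  21.   1.  -0. -70. -17.] open 0.087
```

```bash
python3 -m creep '[{"grip":0,"delta_pos":[-0.32,0.42,0],"rotation":[0,0,0]},{"grip":0,"delta_pos":[-0.64,0.84,0],"rotation":[0,0,0]},{"grip":0,"delta_pos":[-0.64,0.84,0],"rotation":[0,0,0]}]' >/dev/null
python3 -m creep '[{"grip":0,"delta_pos":[-0.32,0.42,0],"rotation":[0,0,0]},{"grip":0,"delta_pos":[-0.64,0.84,0],"rotation":[0,0,0]},{"grip":0,"delta_pos":[-0.64,0.84,0],"rotation":[0,0,0]}]' >/dev/null
python3 -m creep '[{"grip":0,"delta_pos":[-0.32,0.42,0],"rotation":[0,0,0]},{"grip":0,"delta_pos":[-0.64,0.84,0],"rotation":[0,0,0]},{"grip":0,"delta_pos":[-0.64,0.84,0],"rotation":[0,0,0]}]' >/dev/null
python3 -m creep '[{"grip":0,"delta_pos":[-0.32,0.42,0],"rotation":[0,0,0]},{"grip":0,"delta_pos":[-0.64,0.84,0],"rotation":[0,0,0]},{"grip":0,"delta_pos":[-0.64,0.84,0],"rotation":[0,0,0]}]' >/dev/null
python3 -m creep '[{"grip":0,"delta_pos":[-0.32,0.42,0],"rotation":[0,0,0.06]},{"grip":0,"delta_pos":[-0.6,0.85,0],"rotation":[0,0,0.124]},{"grip":0,"delta_pos":[-0.6,0.85,0],"rotation":[0,0,0.124]},{"grip":0,"delta_pos":[-0.6,0.85,0],"rotation":[0,0,0.124]}]'
python3 -c "
from h import *
st();move(-283,96,15,-171.4)"
```

```text
clock: 1.7
tool_pos: [0.3838, -0.1314, 0.2487]
orientation: [-180.0, 0.0, -171.2]
force: [0.6, 0.4, 0.2]
opening: 0.0875
gripper_force: 0.0
t 1.7 rack [-283.   96.] tip 226.7 rpy [-180.     0.  -171.2] F [0.6 0.3 0.2] J [  9.  -6. -31.   0. -65. -91.] open 0.087
delta [-0.     0.     2.117] turnz 0.002
```

```bash
python3 -m creep '[{"grip":0,"delta_pos":[0,0,0.5],"rotation":[0,0,0]},{"grip":0,"delta_pos":[0,0,1.0],"rotation":[0,0,0]},{"grip":0,"delta_pos":[0,0,1.0],"rotation":[0,0,0]}]' >/dev/null
python3 -m creep '[{"grip":0,"delta_pos":[0,0,0.4],"rotation":[0,0,0]},{"grip":0,"delta_pos":[0,0,0.7],"rotation":[0,0,0]},{"grip":0,"delta_pos":[0,0,0.7],"rotation":[0,0,0]}]' >/dev/null
python3 -c "
from h import *
st();move(-283,96,15,-171.4)"
python3 -m creep '[{"grip":0,"delta_pos":[0,0,0.2],"rotation":[0,0,0]},{"grip":0,"delta_pos":[0,0,0.4],"rotation":[0,0,0]},{"grip":0,"delta_pos":[0,0,0.4],"rotation":[0,0,0]},{"grip":0,"delta_pos":[0,0,0.4],"rotation":[0,0,0]}]'
python3 -c "
from h import *
st();move(-263,96,15,-171.4)"
```

```text
t 2.3 rack [-285.3   94.3] tip 55.4 rpy [-180.    -0.3 -171.4] F [-0.4 -0.4  0.6] J [  9.   7. -45.   0. -39. -91.] open 0.087
delta [-0.023  0.017  0.404] turnz -0.001
clock: 2.7
tool_pos: [0.3845, -0.1326, 0.0403]
orientation: [-180.0, 0.1, -171.4]
force: [-0.4, 0.1, 0.0]
opening: 0.0874
gripper_force: 0.0
t 2.7 rack [-282.5   94.7] tip 18.3 rpy [-1.800e+02  1.000e-01 -1.714e+02] F [-0.4  0.1  0. ] J [  9.  11. -47.   0. -32. -91.] open 0.087
delta [-0.195  0.013  0.033] turnz 0.0
```

```bash
python3 -m creep '[{"grip":0,"delta_pos":[-0.1,0,0],"rotation":[0,0,0]},{"grip":0,"delta_pos":[-0.2,0,0],"rotation":[0,0,0]},{"grip":0,"delta_pos":[-0.3,0,0],"rotation":[0,0,0]},{"grip":0,"delta_pos":[-0.4,0,0],"rotation":[0,0,0]},{"grip":0,"delta_pos":[-0.5,0,0],"rotation":[0,0,0]}]'
python3 -m creep '[{"grip":0,"delta_pos":[-0.1,0,0],"rotation":[0,0,0]},{"grip":0,"delta_pos":[-0.2,0,0],"rotation":[0,0,0]},{"grip":0,"delta_pos":[-0.3,0,0],"rotation":[0,0,0]},{"grip":0,"delta_pos":[-0.4,0,0],"rotation":[0,0,0]},{"grip":0,"delta_pos":[-0.5,0,0],"rotation":[0,0,0]}]'
python3 - <<'E'
from h import *
from plant import ctrl
st();move(-105,96,15,-171.4)
for n in("scene","top"):
    s=ctrl.snapshot(n); np.savez(f"{n}1.npz",**s); cv2.imwrite(f"pics/{n}1.png",s["color"][:,:,::-1])
a=cv2.imread("pics/scene1.png")[150:330,150:350]; b=cv2.imread("pics/top1.png")[90:210,210:350]
cv2.imwrite("pics/m1.png",np.hstack([cv2.resize(a,(400,360),interpolation=3),cv2.resize(b,(400,360),interpolation=3)]))
E
```

```text
clock: 3.2
tool_pos: [0.4332, -0.1246, 0.0385]
orientation: [180.0, -0.1, -171.4]
force: [-4.1, -1.2, 1.9]
opening: 0.0874
gripper_force: 1.9
clock: 3.7
tool_pos: [0.4831, -0.1171, 0.0385]
orientation: [-180.0, 0.0, -171.4]
force: [-1.2, 0.5, -0.8]
opening: 0.0876
gripper_force: 1.2
t 3.7 rack [-182.7   95.3] tip 16.5 rpy [-180.     0.  -171.4] F [-1.1  0.7 -0.8] J [  9.  18. -36.   0. -36. -90.] open 0.088
delta [-0.777  0.007  0.015] turnz -0.0
```

View pics/m1.png

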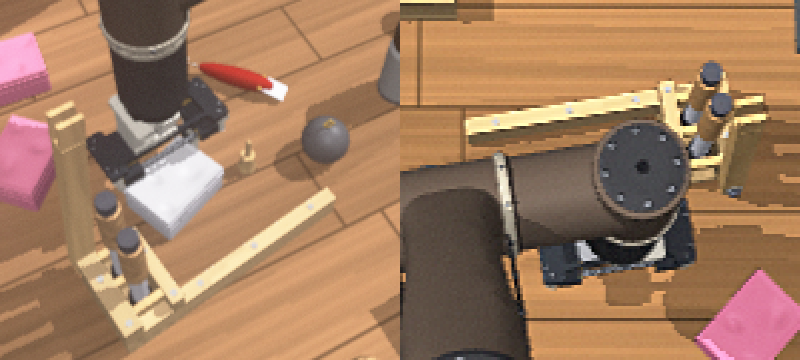

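The composite shows the tin squared against both fingers (left half, about (178,190)), with the peg clear to its left at (248,155). I'll push on towards the rail.

```bash
python3 -m creep '[{"grip":0,"delta_pos":[-0.1,0,0],"rotation":[0,0,0]},{"grip":0,"delta_pos":[-0.2,0,0],"rotation":[0,0,0]},{"grip":0,"delta_pos":[-0.3,0,0],"rotation":[0,0,0]},{"grip":0,"delta_pos":[-0.4,0,0],"rotation":[0,0,0]},{"grip":0,"delta_pos":[-0.5,0,0],"rotation":[0,0,0]}]' | grep force
python3 -m creep '[{"grip":0,"delta_pos":[-0.05,0,0],"rotation":[0,0,0]},{"grip":0,"delta_pos":[-0.1,0,0],"rotation":[0,0,0]},{"grip":0,"delta_pos":[-0.15,0,0],"rotation":[0,0,0]},{"grip":0,"delta_pos":[-0.2,0,0],"rotation":[0,0,0]},{"grip":0,"delta_pos":[-0.22,0,0],"rotation":[0,0,0]}]' | grep force
python3 -c "
from h import *
st();move(-100,96,15,-171.4)"
```

```text
force: [-3.2, -0.2, 0.4]
gripper_force: 1.5
force: [-2.0, -0.3, -0.2]
gripper_force: 1.2
t 4.8 rack [-111.    95.3] tip 16.6 rpy [-180.     0.  -171.4] F [-2.1  0.  -0.2] J [  9.  23. -27.   0. -39. -90.] open 0.087
delta [-0.11   0.007  0.016] turnz -0.0
```

```bash
python3 -m creep '[{"grip":0,"delta_pos":[-0.02,0,0],"rotation":[0,0,0]},{"grip":0,"delta_pos":[-0.04,0,0],"rotation":[0,0,0]},{"grip":0,"delta_pos":[-0.06,0,0],"rotation":[0,0,0]}]' | grep -E "pos|force"
python3 -m creep '[{"grip":0,"delta_pos":[-0.01,0,0],"rotation":[0,0,0]},{"grip":0,"delta_pos":[-0.02,0,0],"rotation":[0,0,0]}]' | grep -E "pos|force"
python3 -m creep '[{"grip":0,"delta_pos":[-0.01,0,0],"rotation":[0,0,0]},{"grip":0,"delta_pos":[-0.02,0,0],"rotation":[0,0,0]}]' | grep -E "pos|force"
python3 -c "
from h import *
st()"
```

```text
tool_pos: [0.5593, -0.1056, 0.0386]
force: [-1.2, 0.4, -0.2]
gripper_force: 1.2
tool_pos: [0.5602, -0.1055, 0.0385]
force: [-6.8, 0.3, 4.2]
gripper_force: 3.9
tool_pos: [0.5604, -0.1054, 0.0383]
force: [-12.3, -1.1, 9.0]
gripper_force: 6.5
t 5.5 rack [-104.5   95.3] tip 16.3 rpy [ 180.    -0.3 -171.5] F [-12.3   0.7   9. ] J [  9.  24. -26.  -0. -40. -90.] open 0.087
```

```bash
python3 -m creep '[{"grip":0,"delta_pos":[0.1,0,0],"rotation":[0,0,0]},{"grip":0,"delta_pos":[0.3,0,-0.3],"rotation":[0,0,0]},{"grip":0,"delta_pos":[0.3,0,-0.8],"rotation":[0,0,0]},{"grip":1,"delta_pos":[0.3,0,-1],"rotation":[0,0,0]},{"grip":1,"delta_pos":[0.3,0,-1],"rotation":[0,0,0]}]' | grep -E "pos|force"
python3 - <<'E'
from h import *
from plant import ctrl
T,S=load("top0.npz"),load("scene0.npz")
print('weightL',w2r(onz(T,(221,154),.04)),w2r(onz(S,(313,220),.04)))
s=ctrl.snapshot("scene"); np.savez("scene2.npz",**s)
cv2.imwrite("pics/s2.png",cv2.resize(s["color"][190:340,160:360,::-1],(800,600),interpolation=3)); st(); move(-40,180,110)
E
```

```text
tool_pos: [0.5364, -0.1093, 0.143]
force: [0.4, 0.1, -0.2]
gripper_force: 0.0
weightL [-68.23703169 316.26028436] [-61.32716829 312.25672231]
t 6.05 rack [-130.    95.2] tip 118.9 rpy [-180.     0.4 -171.4] F [-0.   1.  -0.6] J [  9.  14. -24.   0. -52. -90.] open 0.073
delta [-0.9    0.847  0.089] turnz None
```

View pics/s2.png

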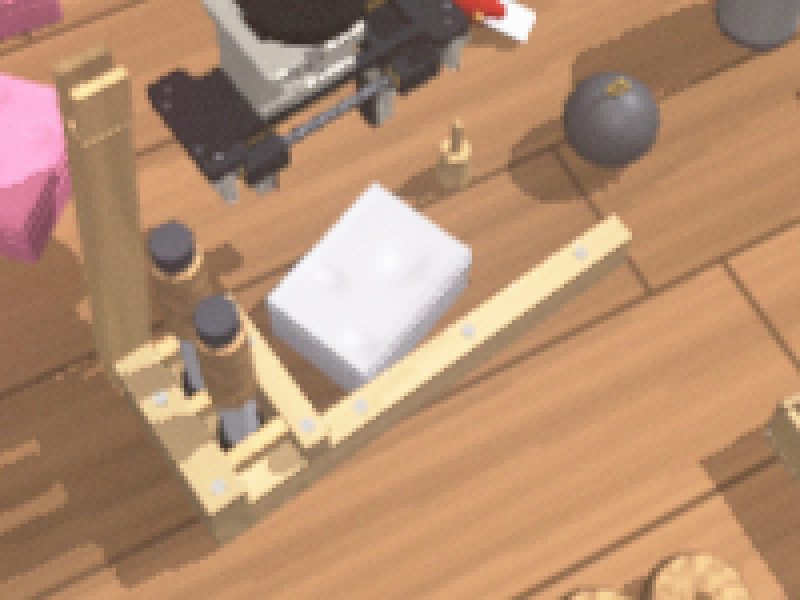

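```bash
python3 - <<'E'
from h import *
S=load("scene2.npz")
f=lambda x,y:w2r(onz(S,(160+(x+.5)/4-.5,190+(y+.5)/4-.5),.053))
for p in((268,298),(363,364),(470,250),(377,184)): print(p,f(*p).round(1))
g=lambda x,y:w2r(onz(S,(160+(x+.5)/4-.5,190+(y+.5)/4-.5),.045)); print('rail',g(328,420).round(1),g(612,216).round(1))
E
```

```text
(268, 298) [-85.2  19.3]
(363, 364) [-8.3 44.7]
(470, 250) [-33.8 153.8]
(377, 184) [-114.8  131.7]
rail [7.2 5.8] [  0.9 255.9]
```

The view shows the tin's far-right corner on the rail, about crop (366,368), but it's still turned about 13°, with its near-left corner at (377,184). I'll push that left half with closed fingers.

```bash
python3 -m creep '[{"grip":1,"delta_pos":[0.1,0.06,0],"rotation":[0,0,0]},{"grip":1,"delta_pos":[0.1,0.12,0.4],"rotation":[0,0,0]},{"grip":1,"delta_pos":[0.1,0.12,0.8],"rotation":[0,0,0]},{"grip":1,"delta_pos":[0.1,0.12,1],"rotation":[0,0,0]},{"grip":1,"delta_pos":[0.1,0.12,1],"rotation":[0,0,0]}]' | grep -E "opening"
python3 -m creep '[{"grip":1,"delta_pos":[-0.06,0,0],"rotation":[0,0,0]},{"grip":1,"delta_pos":[-0.12,0,0],"rotation":[0,0,0]},{"grip":1,"delta_pos":[-0.18,0,0],"rotation":[0,0,0]},{"grip":1,"delta_pos":[-0.22,0,0],"rotation":[0,0,0]},{"grip":1,"delta_pos":[-0.26,0,0],"rotation":[0,0,0]}]' | grep -E "force"
python3 -c "
from h import *
st();move(-100,107,16)"
```

```text
opening: 0.0331
force: [-3.5, 0.5, -0.3]
gripper_force: 1.2
t 7.05 rack [-115.5  107.3] tip 17.0 rpy [ 180.     0.  -171.4] F [-3.4  1.  -0.3] J [ 10.  22. -28.  -0. -39. -92.] open 0.001
delta [-0.155 -0.003  0.01 ] turnz None
```

```bash
python3 -m creep '[{"grip":1,"delta_pos":[-0.03,0,0],"rotation":[0,0,0]},{"grip":1,"delta_pos":[-0.06,0,0],"rotation":[0,0,0]},{"grip":1,"delta_pos":[-0.09,0,0],"rotation":[0,0,0]},{"grip":1,"delta_pos":[-0.11,0,0],"rotation":[0,0,0]}]' | grep -E "pos|force"
python3 -m creep '[{"grip":1,"delta_pos":[-0.01,0,0],"rotation":[0,0,0]},{"grip":1,"delta_pos":[-0.02,0,0],"rotation":[0,0,0]},{"grip":1,"delta_pos":[-0.03,0,0],"rotation":[0,0,0]}]' | grep -E "pos|force"
python3 -c "
from h import *
st();move(-100,107,16)"
```

```text
tool_pos: [0.5587, -0.0935, 0.0386]
force: [-2.1, 0.6, 1.3]
gripper_force: 1.2
tool_pos: [0.5614, -0.0932, 0.0385]
force: [-2.2, 1.5, -0.3]
gripper_force: 1.0
t 7.75 rack [-101.7  107.2] tip 16.5 rpy [ 180.    -0.  -171.4] F [-2.   1.8 -0.3] J [ 10.  23. -27.  -0. -40. -92.] open 0.0
delta [-0.017 -0.002  0.005] turnz None
```

```bash
python3 -m creep '[{"grip":1,"delta_pos":[-0.01,0,0],"rotation":[0,0,0]},{"grip":1,"delta_pos":[-0.02,0,0],"rotation":[0,0,0]},{"grip":1,"delta_pos":[-0.03,0,0],"rotation":[0,0,0]}]' | grep -E "force"
python3 -m creep '[{"grip":1,"delta_pos":[-0.01,0,0],"rotation":[0,0,0]},{"grip":1,"delta_pos":[-0.02,0,0],"rotation":[0,0,0]}]' | grep -E "force"
python3 -c "
from h import *
st();move(-100,107,16)"
python3 -m creep '[{"grip":1,"delta_pos":[-0.01,0,0],"rotation":[0,0,0]},{"grip":1,"delta_pos":[-0.02,0,0],"rotation":[0,0,0]}]' | grep -E "force"
python3 -c "
from h import *
st()"
```

```text
force: [-10.4, 0.7, 6.6]
gripper_force: 5.0
force: [-14.8, -0.6, 10.2]
gripper_force: 7.6
t 8.25 rack [-100.6  107.1] tip 16.2 rpy [ 180.    -0.4 -171.4] F [-14.7   1.6  10.2] J [ 10.  24. -26.  -0. -40. -92.] open 0.0
delta [-0.006 -0.001  0.002] turnz None
force: [-20.9, -0.2, 15.6]
gripper_force: 10.3
t 8.45 rack [-100.6  107.1] tip 15.9 rpy [ 180.    -0.6 -171.5] F [-20.7   2.9  15.6] J [ 10.  24. -26.  -0. -41. -92.] open 0.001
```

```bash
python3 -m creep '[{"grip":1,"delta_pos":[0.15,0,0],"rotation":[0,0,0]},{"grip":1,"delta_pos":[0.2,0,-0.3],"rotation":[0,0,0]},{"grip":1,"delta_pos":[0.2,0,-0.7],"rotation":[0,0,0]},{"grip":1,"delta_pos":[0.2,0.3,-1],"rotation":[0,0,0]},{"grip":1,"delta_pos":[-0.1,0.6,-1],"rotation":[0,0,0]}]' | grep -E "force"
python3 - <<'E'
from h import *
from plant import ctrl
s=ctrl.snapshot("scene"); np.savez("scene3.npz",**s)
cv2.imwrite("pics/s3.png",cv2.resize(s["color"][190:340,160:360,::-1],(800,600),interpolation=3)); st(); move(-45,202,110)
E
```

```text
force: [2.7, -0.2, 0.4]
gripper_force: 0.0
t 9.0 rack [-77.8 170.8] tip 120.7 rpy [ 180.     0.6 -171.3] F [7.2 2.9 1.6] J [ 17.  16. -21.   0. -53. -98.] open 0.0
delta [-0.329  0.311  0.107] turnz None
```

View pics/s3.png

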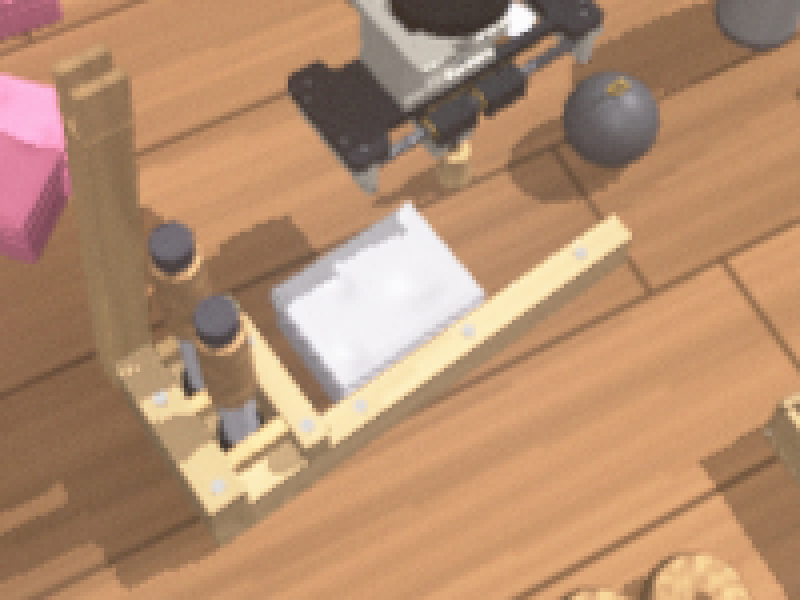

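The tin now lies flush along the rail: its top edge from (484,296) to (345,385) runs parallel to it. There's still a gap to the cheek, so next I push from its left end.

```bash
python3 -m creep '[{"grip":1,"delta_pos":[-0.16,0.13,0],"rotation":[0,0,0]},{"grip":1,"delta_pos":[-0.32,0.26,0],"rotation":[0,0,0]},{"grip":1,"delta_pos":[-0.32,0.26,0.3],"rotation":[0,0,0]},{"grip":1,"delta_pos":[-0.32,0.26,0.7],"rotation":[0,0,0]},{"grip":1,"delta_pos":[-0.32,0.26,1],"rotation":[0,0,0]}]' | grep -E "force"
python3 -c "
from h import *
st();move(-45,141,20)"
```

```text
force: [-0.4, 0.1, 0.3]
gripper_force: 0.0
t 9.5 rack [-52.6 193.4] tip 14.3 rpy [-180.    -0.  -171.4] F [-0.4  0.2  0.3] J [  19.   26.  -23.   -0.  -41. -100.] open -0.0
delta [-0.076 -0.524 -0.057] turnz None
```

```bash
python3 -m creep '[{"grip":1,"delta_pos":[-0.09,-0.08,-0.05],"rotation":[0,0,0]},{"grip":1,"delta_pos":[-0.09,-0.16,-0.05],"rotation":[0,0,0]},{"grip":1,"delta_pos":[-0.09,-0.24,-0.05],"rotation":[0,0,0]},{"grip":1,"delta_pos":[-0.09,-0.32,-0.05],"rotation":[0,0,0]},{"grip":1,"delta_pos":[-0.09,-0.38,-0.05],"rotation":[0,0,0]}]' | grep -E "force"
python3 -c "
from h import *
st();move(-45,141,20)"
python3 -m creep '[{"grip":1,"delta_pos":[0,-0.03,0],"rotation":[0,0,0]},{"grip":1,"delta_pos":[0,-0.06,0],"rotation":[0,0,0]},{"grip":1,"delta_pos":[0,-0.08,0],"rotation":[0,0,0]},{"grip":1,"delta_pos":[0,-0.1,0],"rotation":[0,0,0]}]' | grep -E "force"
python3 -c "
from h import *
st();move(-45,141,20)"
python3 -m creep '[{"grip":1,"delta_pos":[0,-0.01,0],"rotation":[0,0,0]},{"grip":1,"delta_pos":[0,-0.02,0],"rotation":[0,0,0]},{"grip":1,"delta_pos":[0,-0.03,0],"rotation":[0,0,0]}]' | grep -E "force"
python3 -c "
from h import *
st();move(-45,141,20)"
```

```text
force: [-0.9, 4.9, 3.3]
gripper_force: 2.4
t 10.0 rack [-42.7 154.6] tip 23.1 rpy [ 180.     0.2 -171.4] F [-0.2  4.9  3.3] J [ 15.  26. -21.  -0. -43. -96.] open 0.001
delta [ 0.023 -0.136  0.031] turnz None
force: [-1.6, 6.0, 6.2]
gripper_force: 3.5
t 10.4 rack [-42.5 145.6] tip 23.1 rpy [ 180.     0.2 -171.4] F [-0.6  6.2  6.2] J [ 14.  26. -20.  -0. -43. -95.] open 0.0
delta [ 0.025 -0.046  0.031] turnz None
force: [-0.6, 5.2, 6.7]
gripper_force: 3.5
t 10.7 rack [-42.5 142.8] tip 23.1 rpy [ 180.     0.2 -171.4] F [0.2 5.2 6.7] J [ 14.  26. -20.  -0. -43. -95.] open 0.0
delta [ 0.025 -0.018  0.031] turnz None
```

```bash
python3 -m creep '[{"grip":1,"delta_pos":[0,-0.01,0],"rotation":[0,0,0]},{"grip":1,"delta_pos":[0,-0.02,0],"rotation":[0,0,0]}]' | grep -E "force"
python3 -m creep '[{"grip":1,"delta_pos":[0,-0.01,0],"rotation":[0,0,0]},{"grip":1,"delta_pos":[0,-0.02,0],"rotation":[0,0,0]}]' | grep -E "force"
python3 -c "
from h import *
st();move(-45,141,20)"
python3 -m creep '[{"grip":1,"delta_pos":[0,-0.01,0],"rotation":[0,0,0]},{"grip":1,"delta_pos":[0,-0.02,0],"rotation":[0,0,0]}]' | grep -E "force"
python3 -c "
from h import *
st();move(-45,141,20)"
```

```text
force: [-0.5, 5.8, 6.3]
gripper_force: 3.5
force: [0.1, 6.7, 6.9]
gripper_force: 3.5
t 11.1 rack [-42.4 138.8] tip 23.1 rpy [ 180.     0.2 -171.4] F [1.1 6.7 6.9] J [ 13.  26. -20.  -0. -43. -95.] open 0.001
delta [0.026 0.022 0.031] turnz None
force: [-4.6, 17.6, 9.7]
gripper_force: 9.7
t 11.3 rack [-42.4 137.8] tip 23.1 rpy [ 179.9    0.2 -171.4] F [-1.9 18.1  9.7] J [ 13.  26. -20.  -0. -43. -94.] open 0.0
delta [0.026 0.032 0.031] turnz None
```

```bash
python3 -m creep '[{"grip":1,"delta_pos":[0,0.12,0],"rotation":[0,0,0]},{"grip":1,"delta_pos":[0,0.15,-0.3],"rotation":[0,0,0]},{"grip":1,"delta_pos":[0,0.15,-0.7],"rotation":[0,0,0]},{"grip":1,"delta_pos":[0.4,0,-0.8],"rotation":[0,0,0]},{"grip":1,"delta_pos":[0.8,-0.3,-0.8],"rotation":[0,0,0]}]' | grep -E "force"
python3 -m creep '[{"grip":1,"delta_pos":[0.15,-0.3,0],"rotation":[0,0,0]},{"grip":1,"delta_pos":[0.15,-0.3,0.3],"rotation":[0,0,0]},{"grip":1,"delta_pos":[0.15,-0.3,0.6],"rotation":[0,0,0]},{"grip":1,"delta_pos":[0.15,-0.3,0.8],"rotation":[0,0,0]},{"grip":1,"delta_pos":[0.15,-0.3,0.8],"rotation":[0,0,0]}]' | grep -E "force"
python3 -c "
from h import *
st();move(-101,78,20)"
```

```text
force: [-0.1, -1.3, -0.1]
gripper_force: 0.0
force: [-0.5, -0.6, -0.1]
gripper_force: 0.0
t 12.3 rack [-141.2   76.3] tip 19.2 rpy [ 180.    -0.3 -171.5] F [-0.6 -0.5 -0.1] J [  7.  21. -30.  -0. -39. -88.] open 0.0
delta [-0.402  0.017 -0.008] turnz None
```

```bash
python3 -m creep '[{"grip":1,"delta_pos":[-0.1,0,0],"rotation":[0,0,0]},{"grip":1,"delta_pos":[-0.2,0,0],"rotation":[0,0,0]},{"grip":1,"delta_pos":[-0.3,0,0],"rotation":[0,0,0]},{"grip":1,"delta_pos":[-0.36,0,0],"rotation":[0,0,0]}]' | grep -E "force"
python3 -m creep '[{"grip":1,"delta_pos":[-0.01,0,0],"rotation":[0,0,0]},{"grip":1,"delta_pos":[-0.03,0,0],"rotation":[0,0,0]}]' | grep -E "force"
python3 -m creep '[{"grip":1,"delta_pos":[-0.02,0,0],"rotation":[0,0,0]},{"grip":1,"delta_pos":[-0.03,0,0],"rotation":[0,0,0]}]' | grep -E "force"
python3 -c "
from h import *
st();move(-101,78,20)"
```

```text
force: [-4.9, -0.9, 4.5]
gripper_force: 3.4
force: [-6.9, -0.6, 4.9]
gripper_force: 3.4
force: [-12.3, -0.6, 10.1]
gripper_force: 6.5
t 13.1 rack [-100.7   76.3] tip 21.0 rpy [ 180.    -0.4 -171.5] F [-12.3   1.3  10.1] J [  7.  24. -25.  -0. -42. -88.] open 0.0
delta [0.003 0.017 0.01 ] turnz None
```

```bash
python3 -m creep '[{"grip":1,"delta_pos":[0.3,0,0],"rotation":[0,0,0]},{"grip":1,"delta_pos":[0.7,0,-0.3],"rotation":[0,0,0]},{"grip":1,"delta_pos":[1,0,-0.7],"rotation":[0,0,0]},{"grip":1,"delta_pos":[1,0,-1],"rotation":[0,0,0]},{"grip":1,"delta_pos":[1,0,-1],"rotation":[0,0,0]}]' | grep -E "force"
python3 -m creep '[{"grip":1,"delta_pos":[0,0,-0.4],"rotation":[0,0,-0.09]},{"grip":1,"delta_pos":[0,0,-0.8],"rotation":[0,0,-0.18]},{"grip":1,"delta_pos":[0,0,-1],"rotation":[0,0,-0.27]},{"grip":1,"delta_pos":[0,0,-1],"rotation":[0,0,-0.36]},{"grip":1,"delta_pos":[0,0,-1],"rotation":[0,0,-0.45]}]' | grep -E "force"
python3 -m creep '[{"grip":1,"delta_pos":[0,0,-0.4],"rotation":[0,0,-0.09]},{"grip":1,"delta_pos":[0,0,-0.8],"rotation":[0,0,-0.18]},{"grip":1,"delta_pos":[0,0,-0.92],"rotation":[0,0,-0.27]},{"grip":1,"delta_pos":[0,0,-0.92],"rotation":[0,0,-0.36]},{"grip":1,"delta_pos":[0,0,-0.92],"rotation":[0,0,-0.45]}]' | grep -E "force"
python3 - <<'E'
from h import *
from plant import ctrl
for n in("scene","top"):
    s=ctrl.snapshot(n); np.savez(f"{n}4.npz",**s); cv2.imwrite(f"pics/{n}4.png",s["color"][:,:,::-1])
a=cv2.imread("pics/scene4.png")[190:340,160:310]; b=cv2.imread("pics/top4.png")[90:210,240:360]
cv2.imwrite("pics/m4.png",np.hstack([cv2.resize(a,(400,400),interpolation=3),cv2.resize(b,(400,400),interpolation=3)]))
st();move(-113,-130,310,-81.4)
E
```

```text
force: [0.7, 0.3, 0.3]
gripper_force: 0.0
force: [0.1, -0.9, -0.1]
gripper_force: 0.0
force: [-0.4, -0.3, -1.1]
gripper_force: 0.0
t 14.7 rack [-196.5   76.4] tip 313.3 rpy [-180.     0.   -90.3] F [ 0.1 -0.6  0.5] J [  7.   0. -13.  -0. -76.  -7.] open 0.001
delta [ 1.91  -1.144  0.033] turnz -0.099
```

View pics/m4.png

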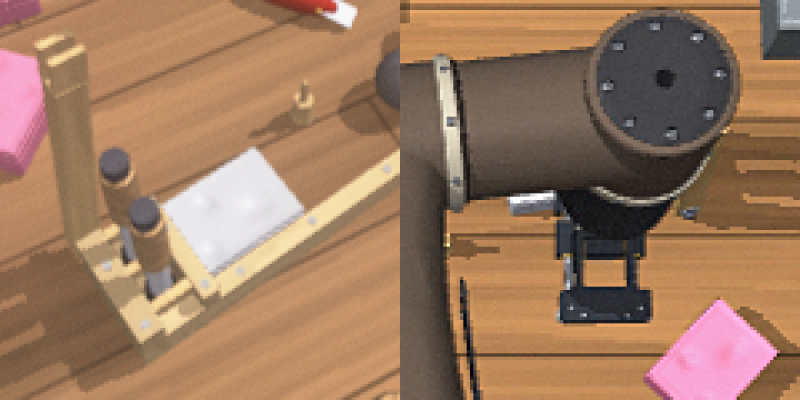

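The tin sits square in the corner (left half, corners (256,150), (303,212), (213,275)), with no visible gap to rail or cheek. I'll check the corners and the bar angle numerically while heading round to the bar's far side.

```bash
python3 - <<'E'
from h import *
S=load("scene4.npz"); q=lambda x,y:(160+(x+.5)/2.667-.5,190+(y+.5)/2.667-.5)
for p in((166,206),(256,150),(303,212),(213,275)): print(p,w2r(onz(S,q(*p),.053)).round(1))
for x,y in((-90,0),(-90,120),(0,120),(0,0)): print(proj(S,np.r_[r2w(x,y),.055]).round(1),end=' ')
print()
# bar end: intersect ray with plane rack x=-100 (far face) 
for p in((60,93),(88,88),(78,42)):
    c,d=ray(S,q(*p))
    for X in(-126,-100):
        n=np.r_[xh,0]; k=((X/1000+O@xh)-c@n)/(d@n); P=c+k*d; print(p,X,w2r(P).round(),(P[2]*1000).round())
E
python3 -m creep '[{"grip":1,"delta_pos":[0.45,0,0],"rotation":[0,0,-0.05]},{"grip":1,"delta_pos":[0.95,0,0],"rotation":[0,0,-0.1]},{"grip":1,"delta_pos":[0.95,0,0],"rotation":[0,0,-0.1]}]' | grep force
python3 -m creep '[{"grip":1,"delta_pos":[0.45,0,0],"rotation":[0,0,0]},{"grip":1,"delta_pos":[0.9,0,0],"rotation":[0,0,0]},{"grip":1,"delta_pos":[1,0,0],"rotation":[0,0,0]},{"grip":1,"delta_pos":[1,0,0],"rotation":[0,0,0]}]' | grep force
python3 -c "
from h import *
st();move(-113,-130,310,-81.4)"
```

```text
(166, 206) [-85.7   4.5]
(256, 150) [-84.6 116.5]
(303, 212) [  1. 114.]
(213, 275) [2.7 2.6]
[219.6 266.3] [255.6 243.6] [274.9 267.4] [238.1 292.3] 
(60, 93) -126 [-126.  -54.] 273.0
(60, 93) -100 [-100.  -61.] 313.0
(88, 88) -126 [-126.  -30.] 258.0
(88, 88) -100 [-100.  -38.] 299.0
(78, 42) -126 [-126.  -28.] 325.0
(78, 42) -100 [-100.  -36.] 362.0
force: [-0.1, 0.8, -1.2]
gripper_force: 0.0
force: [-0.0, 0.6, -0.9]
gripper_force: 0.0
t 15.4 rack [-211.8 -118.9] tip 312.1 rpy [ 1.799e+02  1.000e-01 -8.180e+01] F [ 0.1  0.6 -0.9] J [-15.  10.  -2.  -0. -78.  24.] open 0.0
delta [ 0.105 -0.989  0.021] turnz -0.004
```

```bash
python3 -m creep '[{"grip":1,"delta_pos":[0.05,-0.4,0],"rotation":[0,0,0]},{"grip":1,"delta_pos":[0.05,-0.8,0],"rotation":[0,0,0]},{"grip":1,"delta_pos":[0.05,-0.99,0],"rotation":[0,0,0]},{"grip":1,"delta_pos":[0.05,-0.99,0],"rotation":[0,0,0]}]' | grep force
python3 - <<'E'
from h import *
st();move(-113,-90,310)
for th in np.radians([84,75,65,55,45,35,25,15,7,0]):
    y,z=-76+258*np.cos(th)-15*np.sin(th)-9.5, 50+258*np.sin(th)+15*np.cos(th); print(round(np.degrees(th)),'y %.0f tip %.0f'%(y,z))
E
```

```text
force: [-0.7, 0.4, -0.0]
gripper_force: 0.0
t 15.8 rack [-110.2 -120.9] tip 312.0 rpy [ 1.799e+02  1.000e-01 -8.140e+01] F [-0.6  0.5 -0. ] J [-12.  18.   8.  -0. -80.  21.] open 0.0
delta [-0.309  0.028  0.02 ] turnz None
84 y -73 tip 308
75 y -33 tip 303
65 y 10 tip 290
55 y 50 tip 270
45 y 86 tip 243
35 y 117 tip 210
25 y 142 tip 173
15 y 160 tip 131
7 y 169 tip 96
0 y 172 tip 65
```

```bash
python3 -m creep '[{"grip":1,"delta_pos":[-0.2,0.03,0],"rotation":[0,0,0]},{"grip":1,"delta_pos":[-0.4,0.03,0.02],"rotation":[0,0,0]},{"grip":1,"delta_pos":[-0.6,0.03,0.05],"rotation":[0,0,0]},{"grip":1,"delta_pos":[-0.75,0.03,0.07],"rotation":[0,0,0]},{"grip":1,"delta_pos":[-0.88,0.03,0.09],"rotation":[0,0,0]}]' | grep force
python3 -c "
from h import *
st()"
python3 -m creep '[{"grip":1,"delta_pos":[-0.2,0,0.05],"rotation":[0,0,0]},{"grip":1,"delta_pos":[-0.43,0,0.13],"rotation":[0,0,0]},{"grip":1,"delta_pos":[-0.63,0,0.22],"rotation":[0,0,0]},{"grip":1,"delta_pos":[-0.83,0,0.33],"rotation":[0,0,0]},{"grip":1,"delta_pos":[-0.83,0,0.33],"rotation":[0,0,0]}]' | grep force
python3 - <<'E'
from h import *
from plant import ctrl
st();move(-113,117,210)
s=ctrl.snapshot("scene");cv2.imwrite("pics/s5.png",cv2.resize(s["color"][120:345,120:420,::-1],(800,600),interpolation=3))
E
```

```text
force: [0.3, -1.2, 0.1]
gripper_force: 0.6
t 16.3 rack [-116.1  -33.2] tip 304.9 rpy [-180.    -0.   -81.4] F [ 0.2 -1.2  0.1] J [ -4.  13.  -0.   0. -77.  13.] open 0.0
force: [-0.6, -0.4, 1.0]
gripper_force: 0.0
t 16.8 rack [-116.5   50.8] tip 270.4 rpy [ 1.799e+02  1.000e-01 -8.130e+01] F [-0.7 -0.3  1. ] J [  4.  10.  -8.  -0. -72.   4.] open 0.0
delta [-0.662 -0.035  0.604] turnz None
```

View pics/s5.png

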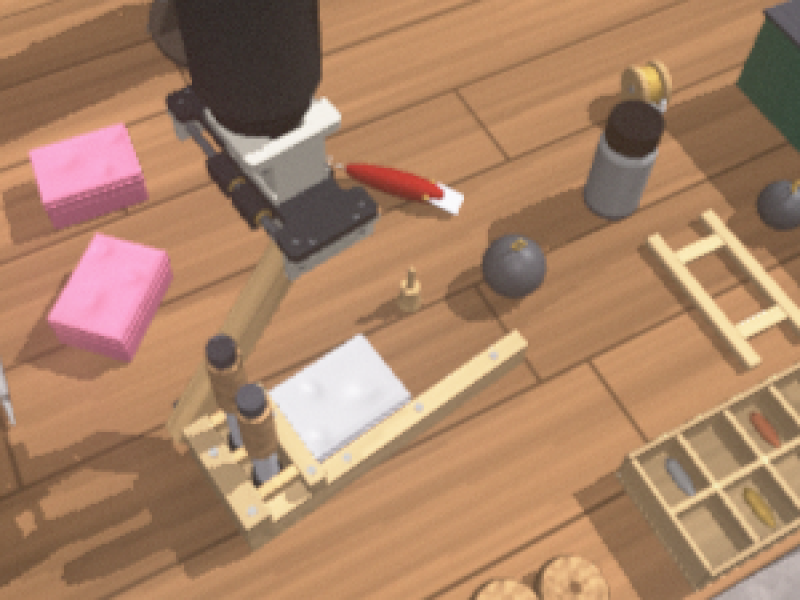

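The bar is leaning under the gripper, running from (180,430) to (290,260), and swinging down properly; the tin is still snug. I'll follow the arc down.

```bash
python3 -m creep '[{"grip":1,"delta_pos":[-0.18,-0.03,0.12],"rotation":[0,0,0]},{"grip":1,"delta_pos":[-0.36,-0.03,0.27],"rotation":[0,0,0]},{"grip":1,"delta_pos":[-0.52,-0.03,0.42],"rotation":[0,0,0]},{"grip":1,"delta_pos":[-0.67,-0.03,0.6],"rotation":[0,0,0]},{"grip":1,"delta_pos":[-0.67,-0.03,0.6],"rotation":[0,0,0]}]' | grep force
python3 -c "
from h import *
st()"
python3 -m creep '[{"grip":1,"delta_pos":[-0.13,0,0.18],"rotation":[0,0,0]},{"grip":1,"delta_pos":[-0.25,0,0.37],"rotation":[0,0,0]},{"grip":1,"delta_pos":[-0.35,0,0.58],"rotation":[0,0,0]},{"grip":1,"delta_pos":[-0.43,0,0.79],"rotation":[0,0,0]},{"grip":1,"delta_pos":[-0.43,0,0.79],"rotation":[0,0,0]}]' | grep force
python3 -c "
from h import *
st();move(-113,172,75)"
```

```text
force: [0.4, 0.4, 0.1]
gripper_force: 0.0
t 17.35 rack [-113.6  116.3] tip 209.8 rpy [179.8   0.  -81.4] F [0.5 0.4 0.1] J [ 11.  10. -16.  -0. -64.  -3.] open 0.001
force: [-0.2, -0.4, 0.1]
gripper_force: 0.0
t 17.85 rack [-113.6  158.4] tip 130.9 rpy [179.8  -0.  -81.4] F [-0.3 -0.4  0.1] J [ 16.  13. -23.  -0. -54.  -7.] open 0.001
delta [-0.136 -0.006  0.559] turnz None
```

```bash
python3 -m creep '[{"grip":1,"delta_pos":[-0.05,0,0.15],"rotation":[0,0,0]},{"grip":1,"delta_pos":[-0.08,0,0.3],"rotation":[0,0,0]},{"grip":1,"delta_pos":[-0.1,0,0.43],"rotation":[0,0,0]},{"grip":1,"delta_pos":[-0.1,0,0.55],"rotation":[0,0,0]},{"grip":1,"delta_pos":[-0.1,0,0.6],"rotation":[0,0,0]}]' | grep force
python3 -m creep '[{"grip":1,"delta_pos":[0,0,0.02],"rotation":[0,0,0]},{"grip":1,"delta_pos":[0,0,0.04],"rotation":[0,0,0]},{"grip":1,"delta_pos":[0,0,0.05],"rotation":[0,0,0]}]' | grep force
python3 -c "
from h import *
st();move(-113,172,65)"
```

```text
force: [-0.1, 0.6, 0.5]
gripper_force: 0.3
force: [-0.4, -0.8, 0.5]
gripper_force: 0.2
t 18.65 rack [-112.4  168.2] tip 67.9 rpy [-180.    -0.   -81.4] F [-0.5 -0.8  0.5] J [ 17.  17. -28.   0. -45.  -8.] open 0.001
delta [-0.038  0.006  0.029] turnz None
```

```bash
python3 -m creep '[{"grip":1,"delta_pos":[0,0,0.02],"rotation":[0,0,0]},{"grip":1,"delta_pos":[0,0,0.04],"rotation":[0,0,0]}]' | grep force
python3 -m creep '[{"grip":1,"delta_pos":[0,0,0.01],"rotation":[0,0,0]},{"grip":1,"delta_pos":[0,0,0.02],"rotation":[0,0,0]},{"grip":1,"delta_pos":[0,0,0.02],"rotation":[0,0,0]}]' | grep force
python3 -c "
from h import *
st();move(-113,172,65)"
```

```text
force: [-8.9, 3.2, 29.6]
gripper_force: 14.6
force: [-10.9, 3.2, 29.5]
gripper_force: 15.2
t 19.15 rack [-112.1  168.4] tip 64.7 rpy [-179.9   -0.   -81.3] F [-10.3   4.8  29.5] J [ 17.  18. -28.   0. -45.  -8.] open 0.0
delta [-0.036  0.009 -0.003] turnz None
```

Firm stop at a height of 64.7 mm, which is what a bar resting level should give (65 mm). I'll retreat straight up and check.

```bash
python3 -m creep '[{"grip":1,"delta_pos":[0,0,-0.3],"rotation":[0,0,0]},{"grip":1,"delta_pos":[0,0,-0.7],"rotation":[0,0,0]},{"grip":1,"delta_pos":[0,0,-1],"rotation":[0,0,0]},{"grip":1,"delta_pos":[0,0.5,-1],"rotation":[0,0,0]},{"grip":1,"delta_pos":[0,1,-1],"rotation":[0,0,0]}]' | grep force
python3 -m creep '[{"grip":1,"delta_pos":[0,0.4,-0.4],"rotation":[0,0,0]},{"grip":1,"delta_pos":[0,0.4,-0.8],"rotation":[0,0,0]},{"grip":1,"delta_pos":[0,0.4,-1],"rotation":[0,0,0]},{"grip":1,"delta_pos":[0,0.4,-1],"rotation":[0,0,0]}]' | grep force
python3 - <<'E'
from h import *
from plant import ctrl
st()
s=ctrl.snapshot("scene");np.savez("scene6.npz",**s);cv2.imwrite("pics/s6.png",cv2.resize(s["color"][190:340,160:360,::-1],(800,600),interpolation=3))
for x,y in((-90,0),(-90,120),(0,120),(0,0)): p=proj(s,np.r_[r2w(x,y),.055]); print(((p-[160,190])*4).round(),end=' ')
E
```

```text
force: [-1.5, 0.9, 0.2]
gripper_force: 0.0
force: [0.5, -0.0, -1.7]
gripper_force: 0.0
t 20.05 rack [-251.2  168.5] tip 265.3 rpy [-179.6    0.   -81.4] F [ 0.5 -0.1 -1.7] J [ 20.  -8. -27.   0. -70. -12.] open 0.001
[238. 305.] [382. 214.] [459. 310.] [312. 409.]
```

View pics/s6.png

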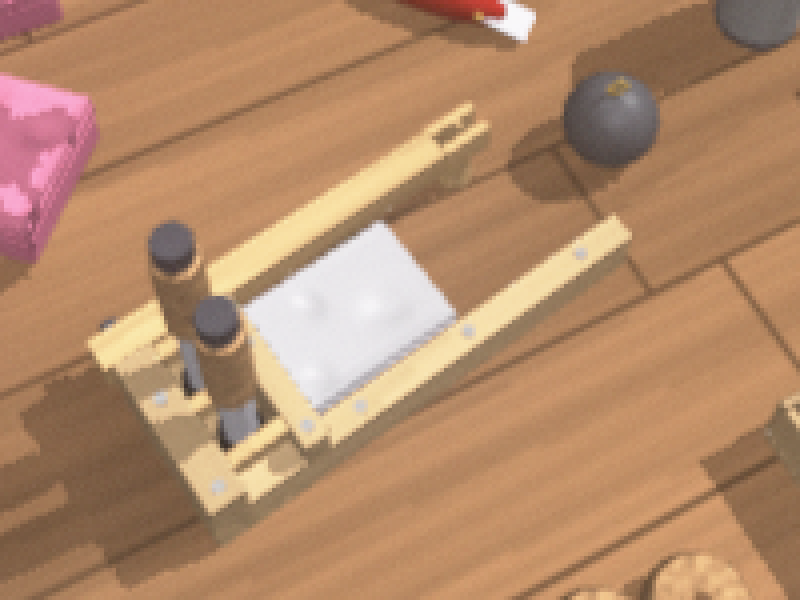

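The bar is fully down with the pin in its fork (450,130), and the tin is enclosed. The last front push may have shifted it slightly off the cheek, so I'll probe gently from its left end, inside the bar, to make sure it's flush.

```bash
python3 -m creep '[{"grip":1,"delta_pos":[0,-0.4,0],"rotation":[0,0,0]},{"grip":1,"delta_pos":[0,-0.8,0.3],"rotation":[0,0,0]},{"grip":1,"delta_pos":[0,-1,0.6],"rotation":[0,0,0]},{"grip":1,"delta_pos":[0,-1,0.6],"rotation":[0,0,0]}]' | grep force
python3 -m creep '[{"grip":1,"delta_pos":[0,-0.4,0],"rotation":[0,0,0]},{"grip":1,"delta_pos":[0,-0.8,0],"rotation":[0,0,0]},{"grip":1,"delta_pos":[0.1,-1,0.2],"rotation":[0,0,0]},{"grip":1,"delta_pos":[0.1,-1,0.6],"rotation":[0,0,0]},{"grip":1,"delta_pos":[0.1,-1,0.6],"rotation":[0,0,0]}]' | grep force
python3 -c "
from h import *
st();move(-45,155,25)"
```

```text
force: [-1.8, -0.3, -0.3]
gripper_force: 0.0
force: [-1.4, 0.1, -0.9]
gripper_force: 0.0
t 21.0 rack [-56.4 158.4] tip 135.7 rpy [179.4   0.  -81.5] F [-1.3  0.3 -0.9] J [ 15.  18. -16.  -0. -57.  -7.] open 0.001
delta [ 0.034 -0.114  1.107] turnz None
```

```bash
python3 -m creep '[{"grip":1,"delta_pos":[0,-0.06,0],"rotation":[0,0,0]},{"grip":1,"delta_pos":[0,-0.06,0.4],"rotation":[0,0,0]},{"grip":1,"delta_pos":[0,-0.06,0.8],"rotation":[0,0,0]},{"grip":1,"delta_pos":[0,-0.06,1],"rotation":[0,0,0]},{"grip":1,"delta_pos":[0,-0.06,1],"rotation":[0,0,0]}]' | grep force
python3 -c "
from h import *
st()"
python3 -m creep '[{"grip":1,"delta_pos":[0.08,0,0.08],"rotation":[0,0,0]},{"grip":1,"delta_pos":[0.16,0,0.08],"rotation":[0,0,0]},{"grip":1,"delta_pos":[0.22,0,0.08],"rotation":[0,0,0]},{"grip":1,"delta_pos":[0.25,0,0.08],"rotation":[0,0,0]},{"grip":1,"delta_pos":[0.27,0,0.08],"rotation":[0,0,0]}]' | grep force
python3 -c "
from h import *
st()"
```

```text
force: [-0.9, 0.3, 0.9]
gripper_force: 0.0
t 21.5 rack [-47.3 158.5] tip 41.0 rpy [179.9  -0.  -81.4] F [-0.8  0.4  0.9] J [ 15.  25. -20.   0. -45.  -7.] open 0.0
force: [-2.0, 6.7, 7.3]
gripper_force: 4.7
t 22.0 rack [-46.2 130.8] tip 34.4 rpy [-179.9    0.   -81.4] F [-0.9  7.   7.3] J [ 12.  25. -20.  -0. -45.  -4.] open 0.001
```

```bash
python3 -m creep '[{"grip":1,"delta_pos":[0.01,0,0],"rotation":[0,0,0]},{"grip":1,"delta_pos":[0.02,0,0],"rotation":[0,0,0]}]' | grep force
python3 -c "
from h import *
st()"
python3 -m creep '[{"grip":1,"delta_pos":[0.01,0,0],"rotation":[0,0,0]},{"grip":1,"delta_pos":[0.02,0,0],"rotation":[0,0,0]}]' | grep force
python3 -c "
from h import *
st()"
```

```text
force: [-4.5, 14.0, 8.2]
gripper_force: 7.1
t 22.2 rack [-46.2 130.8] tip 34.3 rpy [-1.799e+02  1.000e-01 -8.140e+01] F [-2.3 14.5  8.2] J [ 12.  25. -20.  -0. -45.  -4.] open 0.001
force: [-8.0, 23.0, 10.2]
gripper_force: 12.4
t 22.4 rack [-46.2 130.6] tip 34.4 rpy [-179.9    0.2  -81.4] F [-4.4 24.  10.2] J [ 12.  25. -20.  -0. -45.  -3.] open 0.0
```

The tin doesn't yield: it's solid against the cheek at up to 23 N. I'll retreat and check numerically.

```bash
python3 -m creep '[{"grip":1,"delta_pos":[-0.08,0,0],"rotation":[0,0,0]},{"grip":1,"delta_pos":[-0.15,0,-0.2],"rotation":[0,0,0]},{"grip":1,"delta_pos":[-0.15,0,-0.6],"rotation":[0,0,0]},{"grip":1,"delta_pos":[-0.15,0,-1],"rotation":[0,0,0]},{"grip":1,"delta_pos":[-0.15,0,-1],"rotation":[0,0,0]}]' | grep force
python3 -m creep '[{"grip":1,"delta_pos":[0,0.3,-0.4],"rotation":[0,0,0]},{"grip":1,"delta_pos":[0,0.7,-0.8],"rotation":[0,0,0]},{"grip":1,"delta_pos":[0,1,-1],"rotation":[0,0,0]},{"grip":1,"delta_pos":[0,1,-1],"rotation":[0,0,0]}]' | grep force
python3 -m creep '[{"grip":1,"delta_pos":[0,0.3,0],"rotation":[0,0,0]},{"grip":1,"delta_pos":[0,0.7,0],"rotation":[0,0,0]},{"grip":1,"delta_pos":[0,1,0],"rotation":[0,0,0]},{"grip":1,"delta_pos":[0,1,0],"rotation":[0,0,0]},{"grip":1,"delta_pos":[0,1,0],"rotation":[0,0,0]}]' | grep force
python3 - <<'E'
from h import *
from plant import ctrl
st(); s=ctrl.snapshot("scene"); p=load("scene6.npz")
for n,a in(("before",p),("now",s)):
    bp,r,A,c=corners(a,150,(218,240,282,300)); print(n,A,[w2r(onz(a,x[0],.053)).round(1).tolist() for x in cv2.approxPolyDP(c,3,True)])
d=cv2.absdiff(p["color"],s["color"]).max(2)[195:335,165:300]>50; print('changed px',d.sum(),np.argwhere(d)[:5].tolist())
E
```

```text
force: [0.1, 0.4, 1.1]
gripper_force: 0.0
force: [1.0, 0.5, 0.4]
gripper_force: 0.0
force: [0.4, -0.3, 0.5]
gripper_force: 0.0
t 23.8 rack [-246.5  142.4] tip 233.9 rpy [-179.9   -0.   -81.4] F [ 0.3 -0.4  0.5] J [ 16.  -5. -29.   0. -66.  -8.] open 0.0
before 1332.5 [[-88.1, 116.6], [-89.5, 3.9], [0.1, 2.7], [2.4, 111.9]]
now 1329.5 [[-88.1, 116.6], [-89.5, 3.9], [0.1, 2.7], [2.4, 111.9]]
changed px 59 [[22, 8], [22, 9], [22, 10], [23, 5], [23, 6]]
```

```bash
python3 -c "
from plant import ctrl
print(ctrl.close_job())"
```

```text
the job is handed in; nothing more can be done
None
```

The bait tin is stowed square against the rail and cheek, the gate bar is down on its peg with the pin in its fork, and I handed the job in at about 24 s. I didn't touch any of the other gear.

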